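# Snap the lid onto the bobbin box

## Robot

A 6-joint arm with a two-finger parallel gripper is mounted at the origin on the work surface. World frame = base frame: x ahead of the robot, y to its left, z up, the work surface at z = 0. Lengths are in m, angles in rad, forces in N, time in s.
With the tool pointing down it reaches from about 0.35 to 0.85 m from the base axis. Payload 8.1 kg.
Tool frame: the origin (TCP) lies at the centre of the arm's flange, where the gripper is bolted on; the fingertips stand 186 mm ahead of it and the grasp point (between the pads) lies 167 mm ahead of it; z points along the fingers, y is the line along which they close (so a half turn about z gives the same grasp; the last joint's range is limited). The gripper opens to 93 mm and grips with 3 to 60 N. Pads are 15 mm wide; open, the fingers measure 128 mm over their backs; the gripper's body (75 mm by 188 mm) begins 65 mm behind the grasp point.
Start: joints at [-1.255, 0.13, 1.488, -0, 1.523, -0.085], TCP at [0.234, -0.552, 0.405] pointing down, gripper open.
Joint ranges: [-2.96, 2.96], [-0.89, 2.26], [0.02, 2.5], [-1.34, 4.48], [0, 2.73], [-2.66, 2.66]. Speed limits (rad/s): [2.39, 2.39, 2.79, 3.14, 3.14, 3.14].

## Interface

Orientations are given as a rotation vector (axis times angle).
In Python, from plant import robot gives the robot as it stands.
- The arm moves only by the tool apply_moves, never from a script. Its argument "series" is a list of rows, each a list of 2 entries, a list of its own where there are three numbers: the shift along the tool's x, y, z in mm, then the turn, a rotation vector about the tool's x, y, z in rad. A call has 1 to 12 rows; each row shifts and turns the commanded pose from where the row before left it, along the tool's axes as they then stand; what a row does not reach is not made up. A row lasts 1/12 s, in which the tool goes at most 41.7 mm and 7.16 degrees, less where a joint would pass 70% of its speed; a pose out of reach is approached as far as the arm can. A call is refused whole if a number of a shift passes 41.7 or a number of a turn 0.125, either way. A call with a gripper value outside its range is refused whole. "claw" is the opening, from 0 (shut) to 1 (fully open), set as the call begins (left out, the last holds). The fingers move at their own pace and stop on an object; "newtons" is the grip in N (left out, the last holds). Time passes only in rows, so rows that do not move let the fingers close. It gives the time, the measured TCP pose, the force, the opening and the grip force at its end, in the units of the state.
- robot.read_state(): the state, without advancing time (a new reading comes with each control period).
- robot.read_camera(name): name is "scene" or "top"; returns (picture, depth): 480x640x3 uint8, blue, green, red; 480x640 float32, m along the optical axis (not along the pixel's ray), 0 where there is no reading.
- robot.calibration(name): a dict with "fx", "fy", "cx", "cy" (pixels), "extrinsics" (4x4, takes a point from world to camera coordinates). Camera axes: x right, y down, z forward; pixel columns grow to the right and rows downward; lengths in m; the calibration is good to about 2 mm. A picture is of the moment at which its call begins. calibration takes no time and is no camera call.
- robot.close_job(): hands the job in; it is judged then, once.
The state is a dict: "t": time; "q": joint angles; "dq": joint speeds; "joint_torque": joint torques, N m; "tool_pos": TCP position; "orientation": TCP orientation; "force": force on the tool from outside, world axes, zero at the start; "wrist_torque": the same for the moment, N m; "opening": finger opening in m; "gripper_force": force on a finger pad.
Only numpy, scipy, OpenCV 4.12 (cv2) and the standard library are available. Lean on these libraries where they do the work, as an engineer would, in place of code of your own. Each camera call takes 0.05 s, during which the arm holds its last target. There are 200 camera calls.

## Task

Close the bobbin box: lay the loose lid flat on it, grip bar up, then press down its four springy tabs one after another until every one has snapped under its catch and stays down. The box stands on soft foam, so press until you feel the tab snap and go firm, but never lean on it with more than about 30 N, and leave the spools and the dish where they are.

Things in the scene. Friction and masses are not known exactly. Their poses are not given: they have to be found in the camera images.
- case_rim (a point): Open bobbin box, grey plastic, 120 x 120 x 50 mm, walls 4 mm, bobbins lying inside. Point: centre of its mouth, level with the wall tops; z up, x and y square to the walls. In the middle of each wall, outside, stands a sprung snap catch (see catch points). With the lid lying properly on it, the lid's plate rests on the wall tops.
- pad: Dark foam pad under the box, 150 x 150 x 18 mm, stuck to the table; origin at the centre of its underside. It is springy: under load the box goes straight down about 1 mm per 3 N (14 mm at most) and comes back up, so a tab must be pressed further than its own travel.
- lid_grip (a point): Loose lid, white plastic, about 0.12 kg: plate 120 x 120 x 5 mm with a hinged tab in the middle of each side, on 4 tapered feet 7 mm high that go inside the box's corners (1 mm play); fits in any quarter turn. On top a grip bar 52 mm long, 12 mm thick, 28 mm high above the plate, runs diagonally, halfway between lid x and y. Point: middle of the bar, 19 mm above the plate's underside; z up.
- catch1_nose (a point): Snap catch on the box's +x side, 26 mm wide. Point: tip of its hooked nose, 6 mm above the wall tops, 66 mm from the box centre. Above it a ramp at 60 degrees rises outwards to 76 mm from the centre, 25 mm above the wall tops. A tab pushed down the ramp drives the catch outwards; then it snaps back over the tab's end. The four differ in stiffness.
- catch2_nose (a point): Snap catch on the box's +y side, 26 mm wide. Point: tip of its hooked nose, 6 mm above the wall tops, 66 mm from the box centre. Above it a ramp at 60 degrees rises outwards to 76 mm from the centre, 25 mm above the wall tops. A tab pushed down the ramp drives the catch outwards; then it snaps back over the tab's end. The four differ in stiffness.
- catch3_nose (a point): Snap catch on the box's -x side, 26 mm wide. Point: tip of its hooked nose, 6 mm above the wall tops, 66 mm from the box centre. Above it a ramp at 60 degrees rises outwards to 76 mm from the centre, 25 mm above the wall tops. A tab pushed down the ramp drives the catch outwards; then it snaps back over the tab's end. The four differ in stiffness.
- catch4_nose (a point): Snap catch on the box's -y side, 26 mm wide. Point: tip of its hooked nose, 6 mm above the wall tops, 66 mm from the box centre. Above it a ramp at 60 degrees rises outwards to 76 mm from the centre, 25 mm above the wall tops. A tab pushed down the ramp drives the catch outwards; then it snaps back over the tab's end. The four differ in stiffness.
- tab1 (a point): Thumb mark (grey disc, 18 mm) on top of the lid's +x tab, 50 mm from the lid's centre: the place to press straight down (keep within 62 mm of the centre, clear of the catch). The tab is 30 mm wide and reaches from its hinge, 36 mm from the lid's centre, to 72 mm. It takes 8 to 20 N to snap in. Point: on the upper face; 5 mm above the wall tops when home, about 10 mm when up.
- flap1 (a joint): Hinge of the lid's +x tab (rad): 0 when flat in the plate, about 0.36 when it stands up by itself (to 0.45 leaning on a ramp); a spring lifts it unless its catch holds it (then about 0.03).
- tab2 (a point): Thumb mark (grey disc, 18 mm) on top of the lid's +y tab, 50 mm from the lid's centre: the place to press straight down (keep within 62 mm of the centre, clear of the catch). The tab is 30 mm wide and reaches from its hinge, 36 mm from the lid's centre, to 72 mm. It takes 8 to 20 N to snap in. Point: on the upper face; 5 mm above the wall tops when home, about 10 mm when up.
- flap2 (a joint): Hinge of the lid's +y tab (rad): 0 when flat in the plate, about 0.36 when it stands up by itself (to 0.45 leaning on a ramp); a spring lifts it unless its catch holds it (then about 0.03).
- tab3 (a point): Thumb mark (grey disc, 18 mm) on top of the lid's -x tab, 50 mm from the lid's centre: the place to press straight down (keep within 62 mm of the centre, clear of the catch). The tab is 30 mm wide and reaches from its hinge, 36 mm from the lid's centre, to 72 mm. It takes 8 to 20 N to snap in. Point: on the upper face; 5 mm above the wall tops when home, about 10 mm when up.
- flap3 (a joint): Hinge of the lid's -x tab (rad): 0 when flat in the plate, about 0.36 when it stands up by itself (to 0.45 leaning on a ramp); a spring lifts it unless its catch holds it (then about 0.03).
- tab4 (a point): Thumb mark (grey disc, 18 mm) on top of the lid's -y tab, 50 mm from the lid's centre: the place to press straight down (keep within 62 mm of the centre, clear of the catch). The tab is 30 mm wide and reaches from its hinge, 36 mm from the lid's centre, to 72 mm. It takes 8 to 20 N to snap in. Point: on the upper face; 5 mm above the wall tops when home, about 10 mm when up.
- flap4 (a joint): Hinge of the lid's -y tab (rad): 0 when flat in the plate, about 0.36 when it stands up by itself (to 0.45 leaning on a ramp); a spring lifts it unless its catch holds it (then about 0.03).
- spool_a: Bystander: small wooden thread spool, 28 mm wide, 42 mm high, between the box and the lid. Origin at the centre of its underside.
- spool_b: Bystander: second such spool, farther from the robot. Origin at the centre of its underside.
- dish: Bystander: white ceramic dish, 90 mm wide, 24 mm high, nearest the robot. Origin at the centre of its underside.
- case (a joint): How far the box is sunk into the foam pad by the load on it (m): 0 at rest, about 0.001 per 3 N, 0.014 at most.
Things that resemble listed ones, but are neither listed nor needed, are in the scene too. What is meant by the pad is not purple, and is the larger of those in its own colour.

How it is judged:
At the end, for the whole second after the job is handed in: All four tabs are caught down by their catches (each below 0.08 rad), the lid lies bar up with its plate on the wall tops (within 4 mm), level within 0.05 rad, centred on the box within 5 mm and at rest (value of joint each of flap1, flap2, flap3, flap4 below 0.08 rad and z of lid_grip in the frame of case_rim between 0.015 and 0.023 m and horizontal distance between lid_grip and case_rim below 0.005 m and angle between lid_grip's own z axis and vertical below 0.05 rad and linear speed of lid below 0.02 m/s); the robot touches nothing.
It fails at once if the box is pushed more than 12.5 mm down into the foam (over about 37 N) (value of joint case above 0.0125 m).
It fails at once if a bystander is shifted by more than 30 mm or tipped (distance of any of spool_a, spool_b, dish from where it was at the start of the episode above 0.03 m or angle between any of spool_a, spool_b, dish's own z axis and vertical above 0.35 rad).
It also fails if it takes over 59 s, if anything falls off the work surface, if the arm or the gripper's body presses on something with over 40 N, if the wrist force passes 120 N, or if a joint passes its speed limit or range.

## Working session

There is one attempt and no reset: what is moved stays moved. The work goes in short steps, Python scripts to look and compute and a tool call to move; the robot and the scene stay as the last step left them, time stands still between calls to the robot, and variables do not carry over. Pictures are saved under pics/ and viewed, at most 10 in all, crops included, and the job is handed in when it is done.

Besides the shell and the picture viewer there is one more tool, called as name(argument=value, ...) on one line, values as JSON. apply_moves: Moves the arm, as the interface text tells. Its arguments: {"type":"object","properties":{"series":{"type":"array"},"claw":{"type":"number"},"newtons":{"type":"number"}},"required":["series"]}

```bash
mkdir -p pics; cat > h.py <<'E'
import numpy as np, cv2
from plant import robot
from scipy.spatial.transform import Rotation as R
def shot(n,f=None):
    im,d=robot.read_camera(n); c=robot.calibration(n)
    np.savez('/tmp/%s.npz'%n,im=im,d=d)
    if f: cv2.imwrite('pics/'+f,im)
    return im,d,c
def cloud(d,c):
    v,u=np.mgrid[:d.shape[0],:d.shape[1]]
    P=np.stack([(u-c['cx'])/c['fx']*d,(v-c['cy'])/c['fy']*d,d],-1)
    E=np.array(c['extrinsics']); W=(P-E[:3,3])@E[:3,:3]
    W[d==0]=np.nan
    return W
def proj(p,c):
    E=np.array(c['extrinsics']); q=E[:3,:3]@p+E[:3,3]
    return c['fx']*q[0]/q[2]+c['cx'],c['fy']*q[1]/q[2]+c['cy']
E
python3 - <<'E'
from h import *
for n in('scene','top'):
    im,d,c=shot(n,n+'1.png'); E=np.array(c['extrinsics']); print(n,c['fx'],(-E[:3,:3].T@E[:3,3]).round(3))
s=robot.read_state(); print(s)
E
```

```text
scene 478.03323461056516 [0.808 0.442 0.645]
top 575.215936503444 [0.43  0.004 1.068]
{'t': 0.1, 'q': array([-1.25542174e+00,  1.31088048e-01,  1.48913523e+00, -1.23576700e-05,
        1.52301519e+00, -8.54131618e-02]), 'dq': array([-0.00033075, -0.00242235, -0.00501143,  0.0002456 ,  0.00121504,
       -0.00010538]), 'joint_torque': array([ 2.92788909e-04, -5.61341643e+01, -4.93097270e+01,  7.71302730e-02,
        2.92533205e-02, -6.47167849e-05]), 'tool_pos': array([ 0.23403542, -0.55225773,  0.40380997]), 'orientation': array([-3.07712285e+00, -6.25026551e-01,  3.15694027e-04]), 'force': array([-0.12229033, -0.40662915, -1.22805942]), 'wrist_torque': array([-0.00530993, -0.02123803,  0.02187849]), 'gripper_force': 0.0, 'opening': 0.0930003848856946}
```

View pics/scene1.png

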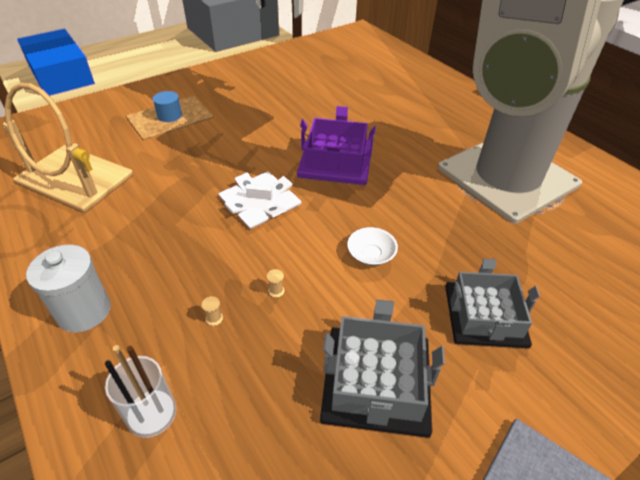

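View pics/top1.png

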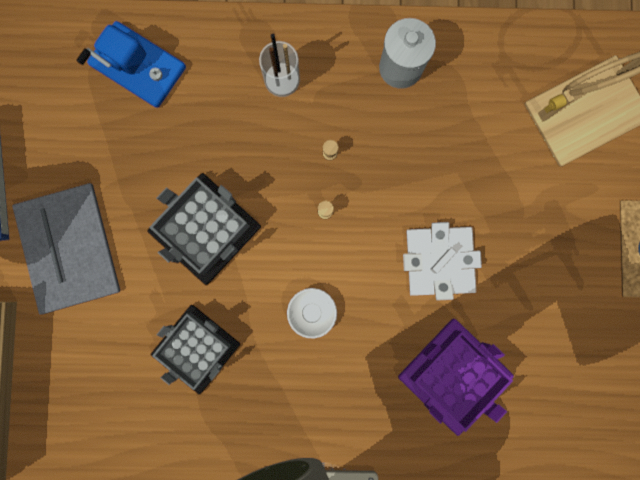

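The box could be the large grey one at top (203,229), the small grey one at (195,350) or the purple one at (457,378). By the description it is the large grey one. The only lid is the white one at (442,261), with its bar up. Next I measure both.

```bash
python3 - <<'E'
from h import *
z=np.load('/tmp/top.npz'); c=robot.calibration('top'); W=cloud(z['d'],c); im=z['im']
def win(u0,v0,u1,v1): 
    m=np.zeros(W.shape[:2],bool); m[v0:v1,u0:u1]=1; return m
def rect(P,t): 
    r=cv2.minAreaRect((P[:,:2]*1000).astype(np.float32)); print(t,len(P),np.round(r[0],1),np.round(r[1],1),round(r[2],1), 'z',np.nanmedian(P[:,2]).round(4))
b=win(135,165,275,295); Z=W[...,2]
print(np.histogram(Z[b],bins=np.arange(-.005,.11,.005)))
rect(W[b&(Z>.062)&(Z<.072)],'rim'); rect(W[b&(Z>.01)&(Z<.025)],'pad')
hi=(b&(Z>.078)).astype(np.uint8); n,l=cv2.connectedComponents(hi)
for i in range(1,n):
    if (l==i).sum()>8: rect(W[l==i],'catch')
L=win(395,210,490,310)
print(np.histogram(Z[L],bins=np.arange(-.005,.06,.0025)))
rect(W[L&(Z>.005)&(Z<.05)],'lid'); rect(W[L&(Z>.032)],'bar')
P=W[L&(Z>.009)&(Z<.0145)]; rect(P,'plate')
o=cv2.resize(np.hstack([im[165:305,135:275],im[200:340,380:520]]),None,fx=2.8,fy=2.8,interpolation=2); cv2.imwrite('pics/crop.png',o)
for p in [(331,150),(325,210),(312,313)]: print(p,W[p[1],p[0]].round(3))
E
```

```text
(array([5619, 5221,   95,  179, 1267, 1470,  287, 1025, 1031,  150,  122,
        131,  109,  135,  587,   95,  105,  118,  128,  142,    6,    0]), array([-0.005,  0.   ,  0.005,  0.01 ,  0.015,  0.02 ,  0.025,  0.03 ,
        0.035,  0.04 ,  0.045,  0.05 ,  0.055,  0.06 ,  0.065,  0.07 ,
        0.075,  0.08 ,  0.085,  0.09 ,  0.095,  0.1  ,  0.105]))
rim 749 [536.9 216.3] [149.3 147.1] 61.8 z 0.0676
pad 2916 [539.9 216.5] [150.  150.1] 48.8 z 0.02
catch 106 [595.1 169.1] [26.4 12.2] 47.9 z 0.0873
catch 135 [588.5 271.8] [13.1 26. ] 52.0 z 0.0866
catch 82 [492.4 162. ] [12.1 25.9] 47.3 z 0.0878
catch 122 [485.7 264.8] [26.8 12.9] 50.5 z 0.0876
(array([ 437, 1834, 1970,  547,   65,  485, 1481, 1197,  426,  274,  292,
        160,   51,    8,    7,    4,   28,   82,   76,    9,    1,    0,
          0,    0,    0]), array([-0.005 , -0.0025,  0.    ,  0.0025,  0.005 ,  0.0075,  0.01  ,
        0.0125,  0.015 ,  0.0175,  0.02  ,  0.0225,  0.025 ,  0.0275,
        0.03  ,  0.0325,  0.035 ,  0.0375,  0.04  ,  0.0425,  0.045 ,
        0.0475,  0.05  ,  0.0525,  0.055 ,  0.0575]))
lid 4646 [ 493.6 -225. ] [171.2 185.1] 89.0 z 0.013
bar 203 [ 488.5 -220. ] [12.7 51.9] 48.9 z 0.0397
plate 2814 [ 488.7 -220.2] [119.9 121.4] 3.4 z 0.0119
(331, 150) [ 0.685 -0.014  0.044]
(325, 210) [ 0.575 -0.006  0.041]
(312, 313) [0.389 0.014 0.005]
```

View pics/crop.png

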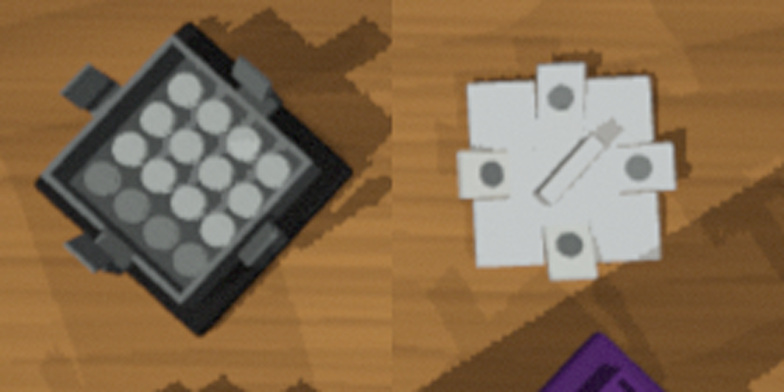

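The crop confirms the large grey box on its black foam pad (catches at crop pixels (90,85), (255,85), (95,250) and (260,245)). The lid lies flat with its bar up and diagonal, running (540,195) to (615,130).
- **Box:** centre (0.540, 0.217), rim z 0.068, yaw 3.8°+45°.
- **Lid:** centre (0.4886, -0.220), bar along about -41°.

```bash
cat >> h.py <<'E'
def plan(x,y,z,ydeg=None,cur=None):
    """tool-frame shift (mm) to TCP target, and tool-z turn so tool y lies along world heading ydeg (mod 180)"""
    s=robot.read_state(); Rm=R.from_rotvec(s['orientation']).as_matrix()
    sh=Rm.T@((np.array([x,y,z])-s['tool_pos'])*1000); 
    h=np.degrees(np.arctan2(Rm[1,1],Rm[0,1]))
    print('t',round(s['t'],2),'pos',s['tool_pos'].round(4),'F',s['force'].round(1),'shift',sh.round(1),'yhead',round(h,2),'tilt',Rm[:,2].round(4),'q6',s['q'][5].round(2))
    if ydeg is not None:
        d=(ydeg-h+90)%180-90; print('turn tool z',round(-np.radians(d),4),'or',round(-np.radians(d-np.sign(d)*180),4))
E
python3 -c "
from h import *
plan(.4886,-.2201,.26,48.8)"
```

```text
t 0.1 pos [ 0.234  -0.5523  0.4038] F [-0.1 -0.4 -1.2] shift [ 364.  -206.3  144.2] yhead -67.04 tilt [-5.0e-04  1.6e-03 -1.0e+00] q6 -0.09
turn tool z 1.1199 or -2.0217
```

apply_moves(series=[[[30,-17,0],[0,0,0]],[[30,-17,0],[0,0,0]],[[30,-17,0],[0,0,0]],[[30,-17,0],[0,0,0]],[[30,-17,0],[0,0,0]],[[30,-17,0],[0,0,0]],[[30,-17,0],[0,0,0]],[[30,-17,0],[0,0,0]],[[30,-17,0],[0,0,0]],[[30,-17,0],[0,0,0]],[[30,-17,0],[0,0,0]],[[30,-17,0],[0,0,0]]], claw=0.75)

```text
t: 1.1
tool_pos: [0.4866, -0.2225, 0.4044]
orientation: [-3.078, -0.625, 0.001]
force: [0.1, -0.1, -0.3]
opening: 0.07
gripper_force: 0.0
```

apply_moves(series=[[[0,0,8],[0,0,-0.119]],[[0,0,8],[0,0,-0.119]],[[0,0,8],[0,0,-0.119]],[[0,0,8],[0,0,-0.119]],[[0,0,8],[0,0,-0.119]],[[0,0,8],[0,0,-0.119]],[[0,0,8],[0,0,-0.119]],[[0,0,8],[0,0,-0.119]],[[0,0,8],[0,0,-0.119]],[[0,0,8],[0,0,-0.119]],[[0,0,8],[0,0,-0.119]],[[0,0,8],[0,0,-0.119]]])

```text
t: 2.1
tool_pos: [0.4858, -0.224, 0.3078]
orientation: [-1.909, -2.494, 0.0]
force: [-0.2, 0.4, 0.3]
opening: 0.0696
gripper_force: 0.0
```

apply_moves(series=[[[0,0,8],[0,0,-0.119]],[[0,0,8],[0,0,-0.119]],[[0,0,8],[0,0,-0.119]],[[0,0,8],[0,0,-0.119]],[[0,0,8],[0,0,-0.119]],[[0,0,0],[0,0,0]],[[0,0,0],[0,0,0]]])

```text
t: 2.68
tool_pos: [0.4856, -0.2239, 0.268]
orientation: [-1.108, -2.938, -0.001]
force: [0.8, 0.2, 0.1]
opening: 0.0695
gripper_force: 0.0
```

```bash
python3 -c "
from h import *
plan(.4886,-.2201,.201,48.8)"
```

```text
t 2.68 pos [ 0.4856 -0.2239  0.268 ] F [0.8 0.2 0.1] shift [ 0.2  4.9 67. ] yhead 48.65 tilt [-0.0016  0.001  -1.    ] q6 -1.38
turn tool z -0.0025 or 3.139
```

apply_moves(series=[[[0,2.5,0],[0,0,0]],[[0,2.4,5],[0,0,0]],[[0,0,15],[0,0,0]],[[0,0,15],[0,0,0]],[[0,0,15],[0,0,0]],[[0,0,10],[0,0,0]],[[0,0,5],[0,0,0]],[[0,0,2],[0,0,0]],[[0,0,0],[0,0,0]]])

```text
t: 3.43
tool_pos: [0.4893, -0.2204, 0.2017]
orientation: [-1.104, -2.941, -0.0]
force: [-1.0, -0.0, 0.0]
opening: 0.0699
gripper_force: 0.0
```

apply_moves(series=[[[0,0,0],[0,0,0]],[[0,0,0],[0,0,0]],[[0,0,0],[0,0,0]],[[0,0,0],[0,0,0]],[[0,0,0],[0,0,0]],[[0,0,0],[0,0,0]],[[0,0,0],[0,0,0]]], claw=0, newtons=25)

```text
t: 4.02
tool_pos: [0.4892, -0.2205, 0.2018]
orientation: [1.103, 2.941, -0.0]
force: [0.1, 0.4, 0.5]
opening: 0.0277
gripper_force: 0.0
```

apply_moves(series=[[[0,0,-10],[0,0,0]],[[0,0,-20],[0,0,0]],[[0,0,-25],[0,0,0]],[[0,0,-25],[0,0,0]],[[0,0,-25],[0,0,0]],[[0,0,-25],[0,0,0]],[[0,0,-15],[0,0,0]],[[0,0,-5],[0,0,0]]])

```text
t: 4.68
tool_pos: [0.4899, -0.2209, 0.3562]
orientation: [1.101, 2.936, -0.001]
force: [-0.5, -0.1, 0.6]
opening: 0.0004
gripper_force: 0.0
```

```bash
python3 -c "
from h import *
shot('scene','s2.png')
plan(.5404,.2169,.35,3.8)"
```

```text
t 4.73 pos [ 0.4899 -0.2208  0.3554] F [ 0.3 -0.1  0.6] shift [249.9 363.    4.5] yhead 48.87 tilt [ 0.0045 -0.0025 -1.    ] q6 -1.37
turn tool z 0.7867 or -2.3549
```

View pics/s2.png

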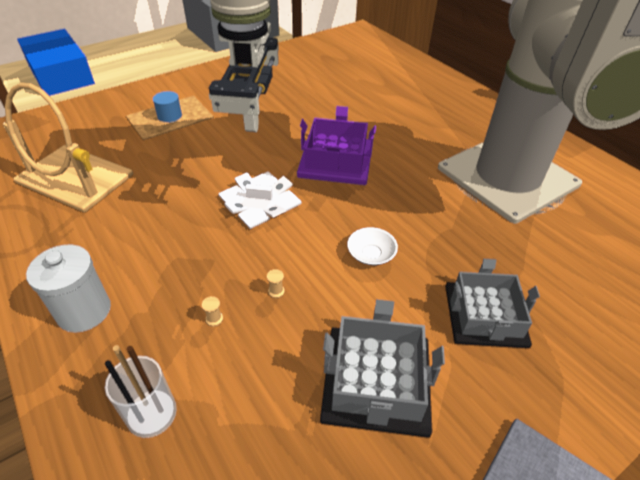

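The lid is still on the table at (260,197). The fingers were still closing when I lifted, so I'll repeat the grasp with a longer wait.

apply_moves(series=[[[0,0,0],[0,0,0]],[[0,0,10],[0,0,0]],[[0,0,20],[0,0,0]],[[0,0,20],[0,0,0]],[[0,0,20],[0,0,0]],[[0,0,10],[0,0,0]],[[0,0,0],[0,0,0]],[[0,0,20],[0,0,0]],[[0,0,20],[0,0,0]],[[0,0,20],[0,0,0]],[[0,0,10],[0,0,0]],[[0,0,4],[0,0,0]]], claw=0.5)

```text
t: 5.73
tool_pos: [0.4888, -0.2203, 0.1977]
orientation: [-1.102, -2.939, -0.001]
force: [-16.9, 8.6, 36.5]
opening: 0.0466
gripper_force: 18.6
```

apply_moves(series=[[[0,0,0],[0,0,0]],[[0,0,0],[0,0,0]],[[0,0,0],[0,0,0]],[[0,0,0],[0,0,0]],[[0,0,0],[0,0,0]],[[0,0,0],[0,0,0]],[[0,0,0],[0,0,0]],[[0,0,0],[0,0,0]],[[0,0,0],[0,0,0]],[[0,0,0],[0,0,0]]], claw=0, newtons=25)

```text
t: 6.57
tool_pos: [0.4893, -0.2205, 0.198]
orientation: [1.103, 2.941, -0.0]
force: [0.0, -0.1, 2.1]
opening: 0.0118
gripper_force: 25.8
```

apply_moves(series=[[[0,0,-5],[0,0,0]],[[0,0,-15],[0,0,0]],[[0,0,-20],[0,0,0]],[[0,0,-25],[0,0,0]],[[0,0,-25],[0,0,0]],[[0,0,-25],[0,0,0]],[[0,0,-20],[0,0,0]],[[0,0,-10],[0,0,0]],[[0,0,-5],[0,0,0]],[[0,0,0],[0,0,0]]])

```text
t: 7.4
tool_pos: [0.4893, -0.2205, 0.3483]
orientation: [1.103, 2.94, -0.0]
force: [0.4, -1.3, -2.5]
opening: 0.0115
gripper_force: 25.3
```

```bash
python3 -c "
from h import *
plan(.5404,.2169,.35,3.8)"
```

```text
t 7.4 pos [ 0.4893 -0.2205  0.3483] F [ 0.4 -1.3 -2.5] shift [249.2 363.1  -1.9] yhead 48.88 tilt [ 9.e-04 -5.e-04 -1.e+00] q6 -1.37
turn tool z 0.7867 or -2.3549
```

apply_moves(series=[[[7,10,0],[0,0,0]],[[14,20,0],[0,0,0]],[[18,26,0],[0,0,0]],[[18,26,0],[0,0,0]],[[18,26,0],[0,0,0]],[[18,26,0],[0,0,0]],[[18,26,0],[0,0,0]],[[18,26,0],[0,0,0]],[[18,26,0],[0,0,0]],[[18,26,0],[0,0,0]],[[18,26,0],[0,0,0]],[[18,26,0],[0,0,0]]])

```text
t: 8.4
tool_pos: [0.5275, 0.1323, 0.3454]
orientation: [-1.102, -2.939, 0.002]
force: [1.0, -0.1, -1.8]
opening: 0.0115
gripper_force: 25.3
```

apply_moves(series=[[[18,27,0],[0,0,0]],[[18,27,0],[0,0,0]],[[12,19,0],[0,0,0]],[[0,0,0],[0,0,0.1]],[[0,0,0],[0,0,0.1]],[[0,0,0],[0,0,0.1]],[[0,0,0],[0,0,0.1]],[[0,0,0],[0,0,0.1]],[[0,0,0],[0,0,0.1]],[[0,0,0],[0,0,0.1]],[[0,0,0],[0,0,0.087]],[[0,0,0],[0,0,0]]])

```text
t: 9.4
tool_pos: [0.5394, 0.2171, 0.3453]
orientation: [-2.15, -2.288, 0.005]
force: [-0.4, 0.8, -2.2]
opening: 0.0116
gripper_force: 25.2
```

```bash
python3 -c "
from h import *
shot('top','t3.png');shot('scene','s3.png')
a=cv2.imread('pics/t3.png')[100:360,60:400];b=cv2.imread('pics/s3.png')[150:480,230:600]
cv2.imwrite('pics/c3.png',np.hstack([cv2.resize(a,(400,306)),cv2.resize(b,(343,306))]))
plan(.5404,.2169,.35,3.8)"
```

```text
t 9.5 pos [0.5397 0.217  0.346 ] F [-0.5 -0.6 -1.6] shift [-0.1  0.7 -4. ] yhead 3.97 tilt [-2.8e-03 -7.0e-04 -1.0e+00] q6 0.22
turn tool z 0.0029 or -3.1386
```

View pics/c3.png

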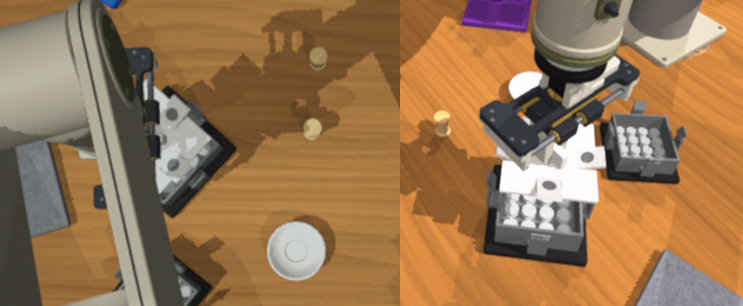

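The picture shows the lid held level over the box, with the arm hiding part of it from the top camera. I'll measure the lid against the box in both cameras.

```bash
cat > m.py <<'E'
from h import *
a=np.radians(48.8); U=np.array([[np.cos(a),np.sin(a)],[-np.sin(a),np.cos(a)]])
for n in('top','scene'):
    z=np.load('/tmp/%s.npz'%n); c=robot.calibration(n); W=cloud(z['d'],c)
    g=z['im'].astype(int); white=(g.min(-1)>120)&(np.ptp(g,axis=-1)<40)
    p=(W[...,:2]-[.5404,.2169])@U.T*1000; Z=W[...,2]
    near=(np.abs(p)<95).all(-1)
    def edges(m,t):
        o=[]
        for k in(0,1):
            for s in(1,-1):
                # corner strips beyond the tab: |other| 18..57
                q=m&(np.abs(p[...,1-k])>18)&(np.abs(p[...,1-k])<56)&(s*p[...,k]>40)
                if q.sum()<20: o.append(None);continue
                # extreme per 3 mm strip
                b=(p[...,1-k][q]//3).astype(int); x=s*p[...,k][q]
                xs=sorted((i,x[b==i].max()) for i in set(b) if (b==i).sum()>3)
                if len(xs)<4: o.append(None);continue
                f=np.polyfit([3*i+1.5 for i,_ in xs],[e for _,e in xs],1)
                o.append((round(s*np.median([e for _,e in xs]),1),len(xs),round(np.degrees(f[0])*s,1)))
        print(n,t,'+u -u +v -v',o)
    m=near&(Z>.13)&(Z<.20)&white
    print(n,'platez',np.nanmedian(Z[m]).round(4),m.sum())
    zz=np.nanmedian(Z[m]); k=near&(abs(Z-zz)<.006)
    if k.sum()>30:
        A=np.c_[p[k],np.ones(k.sum())]; print('plane slope',np.linalg.lstsq(A,Z[k]*1000,rcond=None)[0].round(4))
    edges(k&white,'lid'); edges(near&(abs(Z-.068)<.004),'rim')
E
python3 m.py
```

```text
top platez 0.16 2107
plane slope [-1.200000e-03  1.300000e-03  1.599101e+02]
top lid +u -u +v -v [(np.float64(54.5), 6, np.float64(-44.8)), (np.float64(-61.1), 21, np.float64(0.5)), None, (np.float64(-57.5), 26, np.float64(1.6))]
top rim +u -u +v -v [None, (np.float64(-59.7), 22, np.float64(-0.0)), None, None]
scene platez 0.159 5780
plane slope [-4.100000e-03  5.800000e-03  1.588922e+02]
scene lid +u -u +v -v [(np.float64(59.1), 26, np.float64(0.0)), (np.float64(-58.9), 11, np.float64(3.5)), (np.float64(60.4), 26, np.float64(0.3)), (np.float64(-58.6), 13, np.float64(-0.2))]
scene rim +u -u +v -v [(np.float64(60.4), 26, np.float64(-0.1)), None, (np.float64(58.8), 13, np.float64(1.1)), (np.float64(-60.2), 14, np.float64(-0.0))]
```

apply_moves(series=[[[0,2,0],[0,0,0]],[[0,0,10],[0,0,0]],[[0,0,15],[0,0,0]],[[0,0,15],[0,0,0]],[[0,0,15],[0,0,0]],[[0,0,7],[0,0,0]],[[0,0,2],[0,0,0]],[[0,0,0],[0,0,0]],[[0,0,0],[0,0,0]]])

```text
t: 10.25
tool_pos: [0.5427, 0.217, 0.2844]
orientation: [2.146, 2.294, 0.001]
force: [0.5, 0.2, -2.6]
opening: 0.0121
gripper_force: 25.2
```

```bash
sed -i 's/Z>.13)&(Z<.20/Z>.076)\&(Z<.115/' m.py; python3 -c "
from h import *
shot('top','t4.png');shot('scene','s4.png')
plan(.5404,.2169,.35,3.8)"; python3 m.py
```

```text
t 10.35 pos [0.5429 0.217  0.2849] F [ 0.4  0.2 -1.6] shift [  0.1  -2.3 -65.1] yhead 3.79 tilt [ 1.9e-03  6.0e-04 -1.0e+00] q6 0.23
turn tool z -0.0002 or 3.1414
top platez 0.099 1739
plane slope [5.6000e-03 1.9000e-03 9.9018e+01]
top lid +u -u +v -v [(np.float64(53.8), 5, np.float64(-65.8)), (np.float64(-58.2), 18, np.float64(0.0)), None, (np.float64(-60.4), 26, np.float64(1.9))]
top rim +u -u +v -v [None, (np.float64(-59.4), 16, np.float64(-0.4)), None, None]
scene platez 0.0981 4812
plane slope [-1.00000e-03  4.80000e-03  9.80179e+01]
scene lid +u -u +v -v [(np.float64(62.2), 26, np.float64(0.1)), (np.float64(-49.4), 13, np.float64(3.7)), (np.float64(57.3), 25, np.float64(-0.1)), (np.float64(-61.4), 19, np.float64(-8.9))]
scene rim +u -u +v -v [(np.float64(60.4), 26, np.float64(0.2)), None, None, None]
```

apply_moves(series=[[[0,-1.9,0],[0,0,0]],[[0,0,0],[0,0,0]],[[0,0,6],[0,0,0]],[[0,0,5],[0,0,0]],[[0,0,3],[0,0,0]],[[0,0,2],[0,0,0]],[[0,0,2],[0,0,0]],[[0,0,0],[0,0,0]],[[0,0,0],[0,0,0]]])

```text
t: 11.1
tool_pos: [0.5405, 0.2167, 0.2656]
orientation: [-2.147, -2.293, 0.0]
force: [-0.1, 0.3, -2.2]
opening: 0.012
gripper_force: 25.2
```

apply_moves(series=[[[0,0,2],[0,0,0]],[[0,0,2],[0,0,0]],[[0,0,0],[0,0,0]]])

```text
t: 11.35
tool_pos: [0.5404, 0.2167, 0.2613]
orientation: [-2.147, -2.293, 0.001]
force: [0.4, -1.0, -1.6]
opening: 0.012
gripper_force: 25.2
```

apply_moves(series=[[[0,0,2],[0,0,0]],[[0,0,0],[0,0,0]],[[0,0,0],[0,0,0]]])

```text
t: 11.6
tool_pos: [0.5405, 0.2167, 0.2597]
orientation: [2.147, 2.293, 0.0]
force: [-0.1, -0.0, -2.0]
opening: 0.0121
gripper_force: 25.3
```

apply_moves(series=[[[0,0,1],[0,0,0]],[[0,0,0.5],[0,0,0]],[[0,0,0],[0,0,0]]])

```text
t: 11.85
tool_pos: [0.5406, 0.2168, 0.2584]
orientation: [2.147, 2.293, 0.001]
force: [-0.0, -0.1, -0.8]
opening: 0.0121
gripper_force: 25.4
```

```bash
python3 -c "
from h import *
shot('scene','s5.png');im=cv2.imread('pics/s5.png')[250:450,290:470]
cv2.imwrite('pics/c5.png',cv2.resize(im,None,fx=3,fy=3,interpolation=2))
plan(.5404,.2169,.35,3.8)"; sed -i 's/Z>.076)&(Z<.115/Z>.066)\&(Z<.08/' m.py; python3 m.py|grep -v rim
```

```text
t 11.9 pos [0.5406 0.2168 0.2585] F [-0.4 -0.7  0.2] shift [  0.1  -0.2 -91.5] yhead 3.78 tilt [ 4.e-04  1.e-04 -1.e+00] q6 0.23
turn tool z -0.0003 or 3.1413
top platez 0.0682 3
plane slope [-9.90000e-03  9.20000e-03  6.72721e+01]
top lid +u -u +v -v [None, None, None, None]
scene platez 0.0715 3789
plane slope [-1.60000e-03  3.00000e-03  7.16392e+01]
scene lid +u -u +v -v [(np.float64(60.1), 26, np.float64(0.0)), (np.float64(-48.9), 12, np.float64(4.2)), (np.float64(58.9), 24, np.float64(0.3)), (np.float64(-59.9), 18, np.float64(-8.0))]
```

View pics/c5.png

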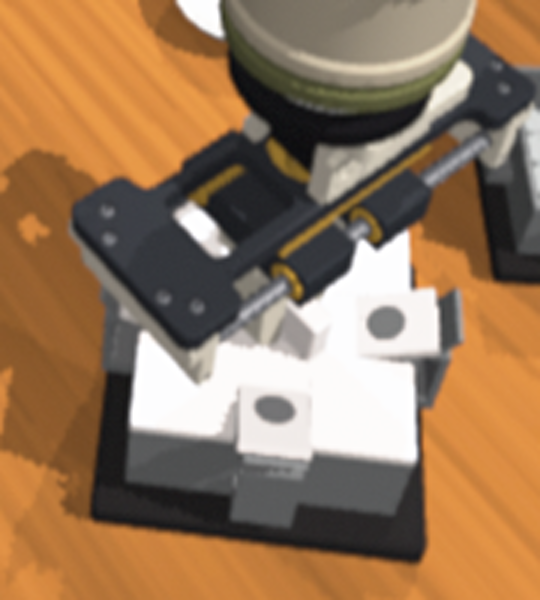

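The picture shows the lid seated square on the box, tabs up, one at crop (275,410) and one at (390,325). I'll release and rise.

apply_moves(series=[[[0,0,0],[0,0,0]],[[0,0,0],[0,0,0]],[[0,0,0],[0,0,0]],[[0,0,-2],[0,0,0]],[[0,0,-8],[0,0,0]],[[0,0,-15],[0,0,0]],[[0,0,-20],[0,0,0]],[[0,0,-25],[0,0,0]],[[0,0,-10],[0,0,0]],[[0,0,0],[0,0,0]]], claw=0.45)

```text
t: 12.73
tool_pos: [0.5417, 0.2171, 0.3424]
orientation: [2.145, 2.291, 0.009]
force: [0.4, 0.8, 0.8]
opening: 0.0421
gripper_force: 0.0
```

apply_moves(series=[[[0,0,0],[0,0,-0.112]],[[0,0,0],[0,0,-0.112]],[[0,0,0],[0,0,-0.112]],[[0,0,0],[0,0,-0.112]],[[0,0,0],[0,0,-0.112]],[[0,0,0],[0,0,-0.112]],[[0,0,0],[0,0,-0.113]],[[0,0,0],[0,0,0]]], claw=0)

```text
t: 13.4
tool_pos: [0.5401, 0.2166, 0.3366]
orientation: [-1.098, -2.942, 0.002]
force: [0.0, 0.3, -0.2]
opening: 0.0003
gripper_force: 0.0
```

```bash
python3 -c "
from h import *
shot('scene','s6.png');plan(.5028,.2499,.285,48.8);plan(.5782,.1840,.285,48.8)"; python3 m.py|grep -v rim
```

```text
t 13.45 pos [0.5402 0.2167 0.3368] F [ 0.4 -0.   0.1] shift [50.   0.4 51.9] yhead 48.66 tilt [-1.7e-03 -5.0e-04 -1.0e+00] q6 -0.56
turn tool z -0.0025 or 3.1391
t 13.45 pos [0.5402 0.2167 0.3368] F [ 0.4 -0.   0.1] shift [-50.2   0.7  51.8] yhead 48.66 tilt [-1.7e-03 -5.0e-04 -1.0e+00] q6 -0.56
turn tool z -0.0025 or 3.1391
top platez 0.0682 3
plane slope [-9.90000e-03  9.20000e-03  6.72721e+01]
top lid +u -u +v -v [None, None, None, None]
scene platez 0.0716 5020
plane slope [-4.40000e-03  2.40000e-03  7.17878e+01]
scene lid +u -u +v -v [(np.float64(60.3), 26, np.float64(0.0)), (np.float64(-60.0), 11, np.float64(0.2)), (np.float64(59.1), 13, np.float64(-0.2)), (np.float64(-60.1), 26, np.float64(-0.3))]
```

apply_moves(series=[[[15,0,5],[0,0,0]],[[20,0,15],[0,0,0]],[[15,0.4,20],[0,0,0]],[[0,0,20],[0,0,0]],[[0,0,6],[0,0,0]],[[0,0,4],[0,0,0]],[[0,0,2],[0,0,0]],[[0,0,0],[0,0,0]]])

```text
t: 14.12
tool_pos: [0.5036, 0.25, 0.2669]
orientation: [1.108, 2.939, 0.001]
force: [-0.5, -0.3, 0.7]
opening: 0.0007
gripper_force: 0.6
```

apply_moves(series=[[[0,0,1.5],[0,0,0]],[[0,0,1.5],[0,0,0]],[[0,0,0],[0,0,0]]])

```text
t: 14.37
tool_pos: [0.5039, 0.25, 0.2644]
orientation: [1.107, 2.938, 0.002]
force: [-2.0, -0.6, 6.7]
opening: 0.0005
gripper_force: 2.8
```

apply_moves(series=[[[0,0,1],[0,0,0]],[[0,0,1],[0,0,0]],[[0,0,0],[0,0,0]]])

```text
t: 14.62
tool_pos: [0.5039, 0.2502, 0.2628]
orientation: [1.107, 2.938, 0.003]
force: [-1.8, 0.0, 7.5]
opening: 0.0003
gripper_force: 3.6
```

apply_moves(series=[[[0,0,1],[0,0,0]],[[0,0,1],[0,0,0]],[[0,0,0],[0,0,0]]])

```text
t: 14.87
tool_pos: [0.5038, 0.2504, 0.261]
orientation: [1.107, 2.939, 0.003]
force: [-4.3, 0.2, 11.2]
opening: 0.0007
gripper_force: 4.4
```

apply_moves(series=[[[0,0,1],[0,0,0]],[[0,0,1],[0,0,0]],[[0,0,0],[0,0,0]]])

```text
t: 15.12
tool_pos: [0.5038, 0.2504, 0.2587]
orientation: [1.107, 2.939, 0.003]
force: [0.4, -0.1, 2.3]
opening: 0.0003
gripper_force: 1.3
```

apply_moves(series=[[[0,0,1],[0,0,0]],[[0,0,1],[0,0,0]],[[0,0,0],[0,0,0]]])

```text
t: 15.37
tool_pos: [0.5038, 0.2503, 0.2563]
orientation: [1.106, 2.939, 0.003]
force: [-1.8, 1.6, 7.2]
opening: 0.0004
gripper_force: 3.8
```

apply_moves(series=[[[0,0,1],[0,0,0]],[[0,0,1],[0,0,0]],[[0,0,0],[0,0,0]]])

```text
t: 15.62
tool_pos: [0.5038, 0.2504, 0.2547]
orientation: [1.106, 2.939, 0.003]
force: [-4.0, 1.0, 11.4]
opening: 0.0004
gripper_force: 6.0
```

apply_moves(series=[[[0,0,-5],[0,0,0]],[[0,0,-15],[0,0,0]],[[0,0,-25],[0,0,0]],[[0,0,-20],[0,0,0]],[[-15,0,-7],[0,0,0]],[[-25,0,0],[0,0,0]],[[-25,0,0],[0,0,0]],[[-25,0,0],[0,0,0]],[[-10,0,0],[0,0,0]],[[0,0,0],[0,0,0]]])

```text
t: 16.45
tool_pos: [0.5799, 0.1818, 0.3243]
orientation: [-1.111, -2.938, 0.001]
force: [-0.4, 0.2, -0.4]
opening: 0.0006
gripper_force: 0.0
```

```bash
cat > tabs.py <<'E'
from h import *
shot('top','tt.png');shot('scene','st.png')
a=np.radians(48.8); U=np.array([[np.cos(a),np.sin(a)],[-np.sin(a),np.cos(a)]])
for n in('top','scene'):
    z=np.load('/tmp/%s.npz'%n); W=cloud(z['d'],robot.calibration(n)); p=(W[...,:2]-[.5405,.2168])@U.T*1000; Z=W[...,2]*1000
    for k,s,t in((0,1,'+u'),(1,1,'+v'),(0,-1,'-u'),(1,-1,'-v')):
        r=s*p[...,k]; m=(abs(p[...,1-k])<12)&(r>40)&(r<64)&(Z>60)&(Z<95)
        if m.sum()>25: f=np.polyfit(r[m],Z[m],1); print(n,t,m.sum(),'slope',f[0].round(3),'z50',np.polyval(f,50).round(1))
E
python3 tabs.py; python3 -c "
from h import *
plan(.5782,.1840,.268,48.8)"
```

```text
top +u 117 slope 0.366 z50 78.5
top +v 196 slope -0.012 z50 72.9
scene +u 269 slope 0.397 z50 77.8
scene +v 287 slope -0.001 z50 72.1
scene -u 132 slope 0.372 z50 77.5
scene -v 182 slope 0.424 z50 77.5
t 16.55 pos [0.5782 0.1838 0.3243] F [-1.2 -0.9  0.9] shift [ 0.1  0.2 56.3] yhead 48.69 tilt [-0.0016 -0.     -1.    ] q6 -0.63
turn tool z -0.0019 or 3.1397
```

+v is locked flat. Next is -v.

apply_moves(series=[[[0,0,10],[0,0,0]],[[0,0,20],[0,0,0]],[[0,0,15],[0,0,0]],[[0,0,7],[0,0,0]],[[0,0,4],[0,0,0]],[[0,0,2],[0,0,0]],[[0,0,1],[0,0,0]],[[0,0,0],[0,0,0]]])

```text
t: 17.22
tool_pos: [0.578, 0.1847, 0.2669]
orientation: [-1.105, -2.94, -0.001]
force: [-4.6, 1.2, 3.2]
opening: 0.0008
gripper_force: 2.3
```

apply_moves(series=[[[0,0,1],[0,0,0]],[[0,0,1],[0,0,0]],[[0,0,0],[0,0,0]]])

```text
t: 17.47
tool_pos: [0.5783, 0.1847, 0.2657]
orientation: [1.106, 2.94, 0.002]
force: [-5.9, 1.1, 5.9]
opening: 0.0001
gripper_force: 3.6
```

apply_moves(series=[[[0,0,1],[0,0,0]],[[0,0,1],[0,0,0]],[[0,0,0],[0,0,0]]])

```text
t: 17.72
tool_pos: [0.5785, 0.1847, 0.2642]
orientation: [1.105, 2.94, 0.002]
force: [-6.9, 0.6, 8.0]
opening: 0.0005
gripper_force: 4.6
```

apply_moves(series=[[[0,0,1],[0,0,0]],[[0,0,1],[0,0,0]],[[0,0,0],[0,0,0]]])

```text
t: 17.97
tool_pos: [0.5787, 0.1846, 0.2626]
orientation: [1.105, 2.939, 0.002]
force: [-6.6, -1.0, 10.2]
opening: 0.0005
gripper_force: 5.7
```

apply_moves(series=[[[0,0,1],[0,0,0]],[[0,0,1],[0,0,0]],[[0,0,0],[0,0,0]]])

```text
t: 18.22
tool_pos: [0.5789, 0.1846, 0.2611]
orientation: [1.105, 2.938, 0.003]
force: [-7.0, -1.1, 13.0]
opening: 0.0001
gripper_force: 6.6
```

apply_moves(series=[[[0,0,1],[0,0,0]],[[0,0,1],[0,0,0]],[[0,0,0],[0,0,0]]])

```text
t: 18.47
tool_pos: [0.5791, 0.1846, 0.2595]
orientation: [1.105, 2.938, 0.003]
force: [-7.9, -0.1, 14.6]
opening: 0.0006
gripper_force: 7.5
```

apply_moves(series=[[[0,0,1],[0,0,0]],[[0,0,1],[0,0,0]],[[0,0,0],[0,0,0]]])

```text
t: 18.72
tool_pos: [0.5793, 0.1847, 0.258]
orientation: [1.105, 2.937, 0.004]
force: [-6.5, -0.5, 16.1]
opening: 0.0007
gripper_force: 8.3
```

apply_moves(series=[[[0,0,1],[0,0,0]],[[0,0,1],[0,0,0]],[[0,0,0],[0,0,0]]])

```text
t: 18.97
tool_pos: [0.5795, 0.1848, 0.2558]
orientation: [1.104, 2.937, 0.005]
force: [-4.2, 0.8, 9.4]
opening: 0.0006
gripper_force: 4.5
```

apply_moves(series=[[[0,0,1],[0,0,0]],[[0,0,1],[0,0,0]],[[0,0,0],[0,0,0]]])

```text
t: 19.22
tool_pos: [0.5795, 0.1848, 0.2539]
orientation: [1.104, 2.937, 0.005]
force: [-5.5, 0.4, 14.9]
opening: 0.0004
gripper_force: 7.2
```

It snapped and went firm. Now I rise and turn for the ±u tabs.

apply_moves(series=[[[0,0,-5],[0,0,0]],[[0,0,-20],[0,0,0]],[[0,0,-25],[0,0,0]],[[0,0,-22],[0,0,0]],[[20,0,0],[0,0,0]],[[25,0,0],[0,0,0.12]],[[0,0,0],[0,0,0.12]],[[0,0,0],[0,0,0.12]],[[0,0,0],[0,0,0.12]],[[0,0,0],[0,0,0.12]],[[0,0,0],[0,0,0.12]],[[0,0,0],[0,0,0.12]]])

```text
t: 20.22
tool_pos: [0.5449, 0.2141, 0.3236]
orientation: [2.215, 2.226, 0.004]
force: [1.0, -0.5, 0.4]
opening: 0.0003
gripper_force: 0.0
```

apply_moves(series=[[[0,0,0],[0,0,0.12]],[[0,0,0],[0,0,0.12]],[[0,0,0],[0,0,0.12]],[[0,0,0],[0,0,0.12]],[[0,0,0],[0,0,0.12]],[[0,0,0],[0,0,0.12]],[[0,0,0],[0,0,0.01]],[[0,0,0],[0,0,0]]])

```text
t: 20.88
tool_pos: [0.5448, 0.2139, 0.3232]
orientation: [2.859, 1.302, 0.003]
force: [-0.1, -0.1, -0.2]
opening: 0.0003
gripper_force: 0.0
```

```bash
python3 tabs.py; python3 -c "
from h import *
plan(.5734,.2544,.268,-41.2);plan(.5075,.1792,.268,-41.2)"
```

```text
top -u 181 slope 0.372 z50 78.6
top -v 168 slope 0.026 z50 73.1
scene +u 263 slope 0.442 z50 77.7
scene +v 290 slope 0.025 z50 72.0
scene -v 276 slope 0.029 z50 71.9
t 20.98 pos [0.5447 0.2139 0.3229] F [ 0.   0.1 -0.2] shift [49.4 -4.9 54.9] yhead -40.98 tilt [ 1.1e-03  4.0e-04 -1.0e+00] q6 1.0
turn tool z 0.0039 or -3.1377
t 20.98 pos [0.5447 0.2139 0.3229] F [ 0.   0.1 -0.2] shift [-50.6  -5.4  54.8] yhead -40.98 tilt [ 1.1e-03  4.0e-04 -1.0e+00] q6 1.0
turn tool z 0.0039 or -3.1377
```

Both v tabs are caught. Next is +u, along tool +x.

apply_moves(series=[[[20,-5,0],[0,0,0]],[[20,0,0],[0,0,0]],[[9,0,5],[0,0,0]],[[0,0,15],[0,0,0]],[[0,0,18],[0,0,0]],[[0,0,10],[0,0,0]],[[0,0,4],[0,0,0]],[[0,0,2],[0,0,0]],[[0,0,1],[0,0,0]],[[0,0,0],[0,0,0]]])

```text
t: 21.82
tool_pos: [0.5732, 0.2538, 0.268]
orientation: [2.861, 1.298, 0.001]
force: [-0.6, -0.2, 1.0]
opening: 0.0009
gripper_force: 0.5
```

apply_moves(series=[[[0,0,1],[0,0,0]],[[0,0,1],[0,0,0]],[[0,0,1],[0,0,0]],[[0,0,0],[0,0,0]]])

```text
t: 22.15
tool_pos: [0.5735, 0.2541, 0.2652]
orientation: [2.861, 1.298, 0.003]
force: [0.2, 0.4, 5.2]
opening: 0.0001
gripper_force: 2.5
```

apply_moves(series=[[[0,0,1],[0,0,0]],[[0,0,1],[0,0,0]],[[0,0,0],[0,0,0]]])

```text
t: 22.4
tool_pos: [0.5737, 0.2544, 0.2636]
orientation: [-2.861, -1.298, -0.005]
force: [-0.2, 0.3, 7.6]
opening: 0.0003
gripper_force: 3.3
```

apply_moves(series=[[[0,0,1],[0,0,0]],[[0,0,1],[0,0,0]],[[0,0,0],[0,0,0]]])

```text
t: 22.65
tool_pos: [0.5739, 0.2546, 0.2621]
orientation: [-2.861, -1.298, -0.006]
force: [-0.6, 0.8, 8.4]
opening: 0.0006
gripper_force: 4.0
```

apply_moves(series=[[[0,0,1],[0,0,0]],[[0,0,1],[0,0,0]],[[0,0,0],[0,0,0]]])

```text
t: 22.9
tool_pos: [0.574, 0.2547, 0.2604]
orientation: [-2.86, -1.298, -0.007]
force: [-0.1, 3.0, 9.7]
opening: 0.0005
gripper_force: 4.7
```

apply_moves(series=[[[0,0,1],[0,0,0]],[[0,0,1],[0,0,0]],[[0,0,0],[0,0,0]]])

```text
t: 23.15
tool_pos: [0.5739, 0.2545, 0.258]
orientation: [-2.861, -1.298, -0.007]
force: [1.4, 1.3, 3.8]
opening: 0.0002
gripper_force: 1.8
```

apply_moves(series=[[[0,0,1],[0,0,0]],[[0,0,1],[0,0,0]],[[0,0,0],[0,0,0]]])

```text
t: 23.4
tool_pos: [0.574, 0.2545, 0.2558]
orientation: [-2.861, -1.298, -0.006]
force: [1.2, 1.8, 9.1]
opening: 0.0007
gripper_force: 4.4
```

apply_moves(series=[[[0,0,1],[0,0,0]],[[0,0,1],[0,0,0]],[[0,0,0],[0,0,0]]])

```text
t: 23.65
tool_pos: [0.574, 0.2545, 0.2544]
orientation: [-2.861, -1.298, -0.007]
force: [-1.2, 1.5, 13.1]
opening: 0.0007
gripper_force: 6.5
```

It snapped and went firm. The last tab is -u.

apply_moves(series=[[[0,0,-5],[0,0,0]],[[0,0,-20],[0,0,0]],[[0,0,-25],[0,0,0]],[[0,0,-20],[0,0,0]],[[-20,0,0],[0,0,0]],[[-25,0,0],[0,0,0]],[[-25,0,0],[0,0,0]],[[-20,0,0],[0,0,0]],[[-10,0,0],[0,0,0]],[[0,0,0],[0,0,0]]])

```text
t: 24.48
tool_pos: [0.5063, 0.1775, 0.3217]
orientation: [2.862, 1.296, -0.002]
force: [-0.8, 0.5, -0.0]
opening: 0.0005
gripper_force: 0.0
```

```bash
python3 tabs.py; python3 -c "
from h import *
plan(.5075,.1792,.268,-41.2)"
```

```text
top -v 118 slope 0.003 z50 73.0
scene +u 326 slope 0.019 z50 72.1
scene +v 289 slope 0.025 z50 72.0
scene -u 315 slope 0.381 z50 77.4
scene -v 277 slope 0.033 z50 72.0
t 24.58 pos [0.5075 0.1788 0.3223] F [ 0.  -0.9  1. ] shift [ 0.3 -0.3 54.3] yhead -41.23 tilt [ 5.e-04  4.e-04 -1.e+00] q6 0.96
turn tool z -0.0005 or 3.1411
```

apply_moves(series=[[[0,0,10],[0,0,0]],[[0,0,20],[0,0,0]],[[0,0,15],[0,0,0]],[[0,0,6],[0,0,0]],[[0,0,3],[0,0,0]],[[0,0,1],[0,0,0]],[[0,0,0],[0,0,0]]])

```text
t: 25.17
tool_pos: [0.5076, 0.1791, 0.2677]
orientation: [-2.861, -1.298, -0.001]
force: [-0.4, 1.0, 0.7]
opening: 0.0004
gripper_force: 0.5
```

apply_moves(series=[[[0,0,1],[0,0,0]],[[0,0,1],[0,0,0]],[[0,0,1],[0,0,0]],[[0,0,0],[0,0,0]]])

```text
t: 25.5
tool_pos: [0.5076, 0.1788, 0.2651]
orientation: [2.861, 1.298, 0.003]
force: [-1.4, -0.1, 5.4]
opening: 0.0002
gripper_force: 2.6
```

apply_moves(series=[[[0,0,1],[0,0,0]],[[0,0,1],[0,0,0]],[[0,0,0],[0,0,0]]])

```text
t: 25.75
tool_pos: [0.5075, 0.1786, 0.2633]
orientation: [2.861, 1.298, 0.002]
force: [-3.6, -0.3, 7.2]
opening: 0.0003
gripper_force: 3.5
```

apply_moves(series=[[[0,0,1],[0,0,0]],[[0,0,1],[0,0,0]],[[0,0,0],[0,0,0]]])

```text
t: 26.0
tool_pos: [0.5076, 0.1786, 0.2615]
orientation: [2.86, 1.297, 0.002]
force: [-3.5, -1.4, 9.9]
opening: 0.0004
gripper_force: 4.3
```

apply_moves(series=[[[0,0,1],[0,0,0]],[[0,0,1],[0,0,0]],[[0,0,0],[0,0,0]]])

```text
t: 26.25
tool_pos: [0.5077, 0.1785, 0.2598]
orientation: [2.86, 1.297, 0.002]
force: [-4.1, -1.8, 11.7]
opening: 0.0003
gripper_force: 5.2
```

apply_moves(series=[[[0,0,1],[0,0,0]],[[0,0,1],[0,0,0]],[[0,0,0],[0,0,0]]])

```text
t: 26.5
tool_pos: [0.5077, 0.1785, 0.2572]
orientation: [2.86, 1.297, 0.003]
force: [-0.1, -1.8, 4.8]
opening: 0.0005
gripper_force: 2.4
```

apply_moves(series=[[[0,0,1],[0,0,0]],[[0,0,1],[0,0,0]],[[0,0,0],[0,0,0]]])

```text
t: 26.75
tool_pos: [0.5078, 0.1785, 0.2555]
orientation: [2.86, 1.297, 0.003]
force: [-1.3, -3.0, 9.8]
opening: 0.0007
gripper_force: 4.9
```

apply_moves(series=[[[0,0,1],[0,0,0]],[[0,0,1],[0,0,0]],[[0,0,0],[0,0,0]]])

```text
t: 27.0
tool_pos: [0.5078, 0.1785, 0.2539]
orientation: [2.86, 1.297, 0.003]
force: [-3.9, -3.0, 14.7]
opening: 0.0007
gripper_force: 7.1
```

apply_moves(series=[[[0,0,-5],[0,0,0]],[[0,0,-20],[0,0,0]],[[0,0,-25],[0,0,0]],[[0,0,-30],[0,0,0]],[[0,0,-30],[0,0,0]],[[-25,0,-10],[0,0,0]],[[-30,0,0],[0,0,0]],[[-30,0,0],[0,0,0]],[[0,0,0],[0,0,0]],[[0,0,0],[0,0,0]]])

```text
t: 27.83
tool_pos: [0.4506, 0.1139, 0.3722]
orientation: [2.862, 1.296, 0.001]
force: [1.2, -0.6, 0.1]
opening: 0.0006
gripper_force: 0.0
```

```bash
python3 tabs.py; python3 m.py|grep 'scene lid'; cp pics/st.png pics/final.png
```

```text
top +u 183 slope -0.043 z50 73.1
top -v 179 slope 0.015 z50 73.3
scene +u 327 slope 0.016 z50 72.1
scene +v 294 slope 0.017 z50 72.0
scene -u 243 slope 0.017 z50 72.0
scene -v 273 slope 0.017 z50 72.1
scene lid +u -u +v -v [(np.float64(61.2), 26, np.float64(-0.1)), (np.float64(-58.7), 26, np.float64(-0.9)), (np.float64(59.2), 26, np.float64(0.4)), (np.float64(-60.0), 26, np.float64(-0.0))]
```

View pics/final.png

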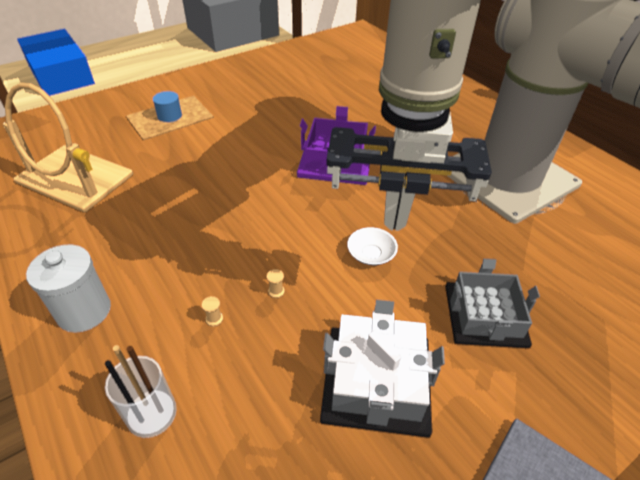

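The lid lies closed on the box at (380,360) with all four tabs flat. The spools at (213,311) and (276,283) and the dish at (372,247) have not moved, and the gripper is clear.

```bash
python3 -c "
from plant import robot
print(robot.close_job())"
```

```text
the job is handed in; nothing more can be done
None
```

The bobbin box is closed and handed in: the lid is seated with its bar up and all four tabs are down. I felt each one snap, with readings never above about 16 N while pressing. The spools and dish look unmoved; the hand-in call returned no verdict.

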